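Load a reagent bottle into its carrier and dock the carrier

ROBOT

A 7-joint arm with a two-finger parallel gripper is mounted at the origin on a cart in front of the work surface, level with it; the furniture and walls round the work are solid. World frame = base frame: x ahead of the robot, y to its left, z up, the work surface at z = 0. Lengths are in m, angles in degrees, forces in N, time in s.
With the tool pointing down it reaches from about 0.4 to 0.875 m from the base axis. Payload 6.5 kg.
Tool frame: the origin (TCP) lies on the centre line of the jaws, within the pads' length; the fingertips stand 14 mm ahead of it and the grasp point (between the pads) lies 5 mm behind it (env.nose_length is the distance from the TCP to the fingertips, in m); z points along the fingers, y is the line along which they close (so a half turn about z gives the same grasp; the last joint's range is limited). The gripper opens to 88 mm and grips with 3 to 60 N. Pads are 18 mm wide; open, the fingers measure 123 mm over their backs; the gripper's body (75 mm by 187 mm) begins 45 mm behind the grasp point.
Start: joints at [64.446, 30.733, -0.252, 88.115, 0.149, 61.152, -4.079], TCP at [0.241, -0.604, 0.253] pointing down, gripper open.
Joint ranges: [-154.64, 154.64], [-21.42, 123.67], [-72.66, 72.17], [13.99, 137.28], [-74.86, 254.86], [10.95, 109.41], [-158.01, 158.01]. Speed limits (degrees/s): [136.94, 136.94, 180, 180, 180, 180, 180].

INTERFACE

Orientations are given as a 3x3 rotation matrix whose columns are the frame's x, y, z axes.
In Python, from rig import env gives the robot as it stands.
- The arm moves only by the tool arm_command, never from a script. Its argument "increments" is a list of rows, each a list of 7 numbers: the shift along the tool's x, y, z in mm, then the turn, a rotation vector about the tool's x, y, z in degrees, then the closure, from 0 (fully open) to 1 (shut). A call has 1 to 20 rows; each row is the pose to reach, as a shift and turn from the pose commanded when the call began, along the tool's axes at that moment; what a row does not reach only later rows make up. A row lasts 1/12 s, in which the tool goes at most 41.7 mm and 7.16 degrees, less where a joint would pass 70% of its speed; a pose out of reach is approached as far as the arm can. A call with a gripper value outside its range is refused whole. The fingers move at their own pace and stop on an object; "squeeze" is the grip in N (left out, the last holds). Time passes only in rows, so rows that repeat a pose let the fingers close. It gives the time, the measured TCP pose, the force, the opening and the grip force at its end, in the units of the state.
- env.sense(): the state, without advancing time (a new reading comes with each control period).
- env.snapshot(name): name is "scene" or "top" or "wrist"; returns a dict with "frame" (384x512x3 uint8, blue, green, red), "range_z" (384x512 float32, m along the optical axis (not along the pixel's ray), 0 where there is no reading), "mtx" (3x3 intrinsics, pixels), "eye" and "orientation" of the camera in the world; the wrist camera has in their place "mount" (4x4, takes a point from camera to tool coordinates, whose origin is the TCP and whose axes are the flange's). Camera axes: x right, y down, z forward; pixel columns grow to the right and rows downward; lengths in m; the calibration is good to about 2 mm. A picture is of the moment at which its call begins: read the wrist's pose just before it.
- env.hand_in(): hands the job in; it is judged then, once.
Trained networks look in a picture, given as the dict that the camera call returned (one of the last four; its "shot" number tells which), for a name from the list of things; names that differ only in an ending like _2 or _b are one class to them, and where a whole thing is asked for, a point or a joint stands for the part that bears it (a point fixed in the world has none). Each returns a list of dicts, best first, with "score" (0 to 1); they miss things now and then, are a little off and sometimes report something else, mostly with a low value. They report only what shows in the picture. A call takes as long as a camera call. They do not tell look-alikes from the thing itself.
- env.outline_of(picture, name): "region" (384x512 bool, what is visible of it) and "point" ([row, column] in pixels, amid what is visible of it).
The state is a dict: "clock": time; "joint_pos": joint angles; "dq": joint speeds; "joint_efforts": joint torques, N m; "ee_pos": TCP position; "tool_rot": TCP orientation; "force": force on the tool from outside, world axes, zero at the start; "moment": the same for the moment, N m; "finger_gap": finger opening in m; "grip_force": force on a finger pad.
Only numpy, scipy, OpenCV 4.12 (cv2) and the standard library are available. Lean on these libraries where they do the work, as an engineer would, in place of code of your own. Each camera call takes 0.05 s, during which the arm holds its last target. There are 200 camera calls.

TASK

Stand the largest of the brown bottles in the round cup of the white bottle carrier, where the carrier stands. Then pick up the loaded carrier by its upright handle and set it down flat inside the shallow grey loading tray, either way round, with the bottle still standing in its cup.

Things in the scene. Friction and masses are not known exactly. Their poses are not given: they have to be found in the camera images.
- reagent_mid (a point): Centre (39 mm above its foot) of the largest brown bottle: loose, upright, round, 44 mm in diameter, 78 mm tall, 40 to 85 g; straight body to at least 55 mm above its foot, then a 24 mm white cap. z is its axis, up. The two smaller brown bottles (36 mm in diameter, 62 mm tall) at least 75 mm away, centre to centre, are not wanted.
- carrier_grip (a point): Centre of the handle's grip of the loose white bottle carrier (0.28 to 0.42 kg, base 150 x 70 x 6 mm, long side along x). The grip is a grey ribbed tab 30 mm long (x), 14 mm thick (y; take it across y), 32 mm tall, on a thinner post; this point is 80 mm above the carrier's underside. x points away from the cup, z up; the base's centre is 20 mm towards -x. A steel counterweight balances it.
- carrier_cup (a point): Centre of the inner floor of the carrier's open round cup, 60 mm from the handle's grip point towards the carrier's -x and 74 mm lower (6 mm above the carrier's underside). The cup is 62 mm wide inside, 70 mm outside, its rim 28 mm above this floor. Axes as the carrier's: x towards the handle, z up.
- dock_floor (a point): Centre of the inner floor of the grey loading tray, fixed on the worktop: 180 x 100 mm outside, bay 170 mm (x) by 90 mm (y), walls 5 mm thick, rising 17 mm above this floor, which is 5 mm above the worktop. z up. The carrier fits in with 10 mm to spare on every side, its long side along the tray's long side, either way round.
Not all that is in view belongs to the job. Of the things shaped like the part that bears carrier_grip, the white one is meant. Leave any red look-alike of the part that bears reagent_mid alone.

How it is judged:
By the outcome, as a careful person would: the job done as asked, in the order asked, and still so for the second after the job is handed in, with the robot touching nothing.
It also fails if it takes over 56 s, if anything falls off the work surface, if the arm or the gripper's body presses on something with over 40 N, if the wrist force passes 120 N, or if a joint passes its speed limit or range.

## Working session

There is one attempt and no reset: what is moved stays moved. The work goes in short steps, Python scripts to look and compute and a tool call to move; the robot and the scene stay as the last step left them, time stands still between calls to the robot, and variables do not carry over. Pictures are saved under pics/ and viewed, at most 10 in all, crops included, and the job is handed in when it is done.

Besides the shell and the picture viewer there is one more tool, called as name(argument=value, ...), one argument or row to a line, values as JSON. arm_command: Moves the arm, as the interface text tells. Its arguments: {"type":"object","properties":{"increments":{"type":"array"},"squeeze":{"type":"number"}},"required":["increments"]}

```bash
mkdir -p pics; ls; cat > h.py <<'E'
import numpy as np, cv2
from rig import env
def cloud(p):
    z=p["range_z"];K=p["mtx"];v,u=np.mgrid[:384,:512]
    P=np.stack([(u-K[0,2])*z/K[0,0],(v-K[1,2])*z/K[1,1],z],-1)
    if "mount" in p:
        s=p["_s"];M=p["mount"];P=P@M[:3,:3].T+M[:3,3];return P@np.array(s["tool_rot"]).T+s["ee_pos"]
    return P@np.array(p["orientation"]).T+np.array(p["eye"])
def shot(n):
    s=env.sense();p=env.snapshot(n);p["_s"]=s;return p
E
python3 - <<'E'
from h import *
s=env.sense();print(s["ee_pos"],np.round(s["tool_rot"],3),s["clock"],s["finger_gap"])
ims=[]
for n in("top","scene"):
    p=shot(n);P=cloud(p);ims.append(p["frame"].copy())
    np.savez("%s.npz"%n,P=P,f=p["frame"])
    for k in("reagent_mid","carrier_grip","carrier_cup","dock_floor"):
        for d in env.outline_of(p,k):
            r=d["region"];q=P[r&(p["range_z"]>0)]
            if len(q)==0: continue
            print(n,k,round(d["score"],2),np.round(d["point"]),r.sum(),"med",np.round(np.median(q,0),3),"lo",np.round(np.percentile(q,3,0),3),"hi",np.round(np.percentile(q,97,0),3))
cv2.imwrite("pics/a_top.png",cv2.resize(ims[0],(800,600)));cv2.imwrite("pics/a_scene.png",cv2.resize(ims[1],(800,600)))
E
```

```text
pics
[ 0.24072321 -0.60312677  0.25182547] [[ 0.929  0.371 -0.001]
 [ 0.371 -0.929  0.002]
 [-0.    -0.002 -1.   ]] 0.0 0.08818273359924249
top reagent_mid 0.59 [216. 248.] 272 med [0.415 0.235 0.062] lo [0.399 0.217 0.004] hi [0.438 0.255 0.078]
top reagent_mid 0.55 [217. 209.] 286 med [0.404 0.327 0.061] lo [0.387 0.31  0.009] hi [0.427 0.349 0.078]
top carrier_grip 0.89 [191. 123.] 1518 med [0.471 0.564 0.009] lo [0.408 0.515 0.001] hi [0.531 0.627 0.094]
top carrier_grip 0.74 [189. 302.] 1419 med [0.507 0.095 0.006] lo [0.439 0.056 0.   ] hi [0.58  0.132 0.094]
top carrier_cup 0.95 [188. 302.] 1421 med [0.505 0.095 0.006] lo [ 0.439  0.056 -0.001] hi [0.577 0.132 0.094]
top carrier_cup 0.68 [188. 124.] 1523 med [0.471 0.564 0.01 ] lo [0.408 0.515 0.001] hi [0.532 0.626 0.094]
top dock_floor 0.94 [196. 374.] 2646 med [ 0.497 -0.102  0.004] lo [ 0.413 -0.154  0.001] hi [ 0.584 -0.046  0.022]
scene reagent_mid 0.68 [228. 254.] 370 med [0.4   0.347 0.044] lo [0.387 0.327 0.003] hi [0.424 0.358 0.077]
scene reagent_mid 0.59 [188. 275.] 798 med [0.51  0.101 0.019] lo [ 0.44   0.07  -0.001] hi [0.581 0.138 0.089]
scene reagent_mid 0.54 [211. 268.] 314 med [0.413 0.253 0.045] lo [0.4   0.233 0.007] hi [0.435 0.262 0.076]
scene carrier_grip 0.87 [272. 174.] 1293 med [0.468 0.58  0.017] lo [0.408 0.527 0.002] hi [0.532 0.635 0.092]
scene carrier_grip 0.78 [187. 271.] 694 med [0.516 0.102 0.019] lo [0.441 0.072 0.001] hi [0.58  0.138 0.082]
scene carrier_cup 0.87 [190. 270.] 731 med [0.507 0.103 0.018] lo [0.44  0.073 0.   ] hi [0.579 0.139 0.085]
scene carrier_cup 0.58 [272. 174.] 1327 med [0.468 0.58  0.016] lo [0.408 0.522 0.001] hi [0.536 0.635 0.092]
```

View pics/a_top.png

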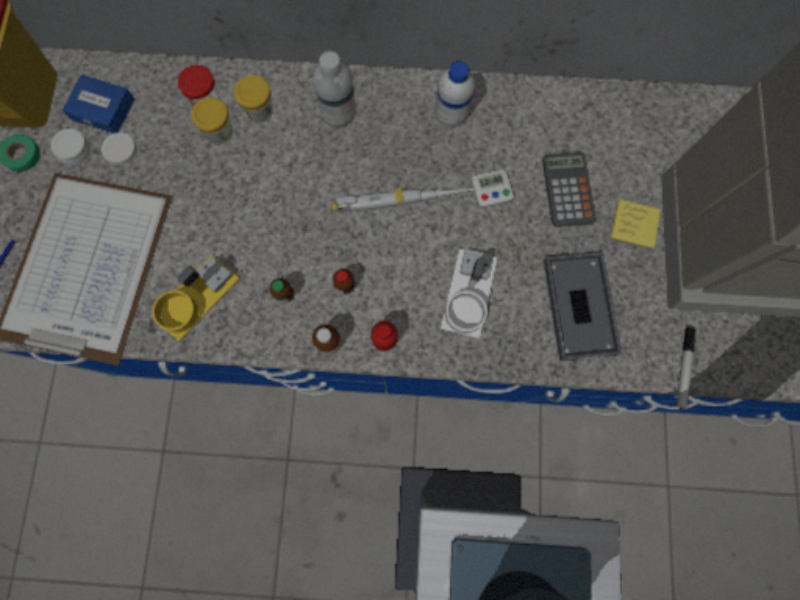

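View pics/a_scene.png

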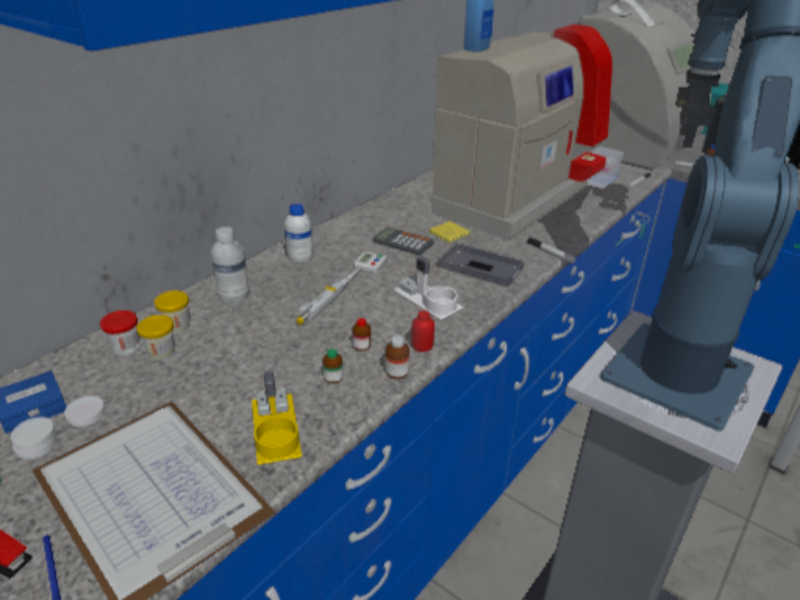

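The white-capped brown bottle at (326,338) in the top view is the largest brown one. The small brown bottles are at (281,289) and (343,280), and the red look-alike is at (384,335). The white carrier is at (468,292) and the yellow one at (195,297) is not wanted. The tray is at (580,305). Next I'll fit their geometry and confirm in a crop.

```bash
python3 - <<'E'
from h import *
d=np.load("top.npz");P=d["P"];f=d["f"]
cv2.imwrite("pics/crop.png",cv2.resize(f[150:240,165:405],(800,300),interpolation=cv2.INTER_CUBIC))
X,Y,Z=P[...,0],P[...,1],P[...,2]
def box(x0,x1,y0,y1,z0,z1): return P[(X>x0)&(X<x1)&(Y>y0)&(Y<y1)&(Z>z0)&(Z<z1)]
def rect(q): 
    r=cv2.minAreaRect((q[:,:2]*1000).astype(np.float32)); return np.round(r[0],1),np.round(r[1],1),round(r[2],1),len(q)
b=box(.37,.45,.29,.37,.07,.09);print("cap",b.mean(0),len(b))
print("grip",rect(box(.42,.6,.04,.15,.085,.11)))
rim=box(.42,.6,.04,.15,.028,.042);c,r=cv2.minEnclosingCircle((rim[rim[:,0]<.53][:,:2]*1000).astype(np.float32));print("cup",c,r,len(rim))
print("carrier",rect(box(.42,.6,.04,.15,.0035,.3)))
print("tray wall",rect(box(.39,.61,-.17,-.03,.015,.04)))
E
```

```text
cap [0.4073792  0.33107669 0.07630757] 69
grip (array([530.2,  89.8]), array([14.7, 29.1]), 78.2, 71)
cup (482.274169921875, 99.42713928222656) 44.972354888916016 133
carrier (array([511. ,  94.8]), array([ 72.2, 148.4]), 79.1, 1147)
tray wall (array([ 498.4, -100.1]), array([181. , 101.8]), 9.1, 460)
```

View pics/crop.png

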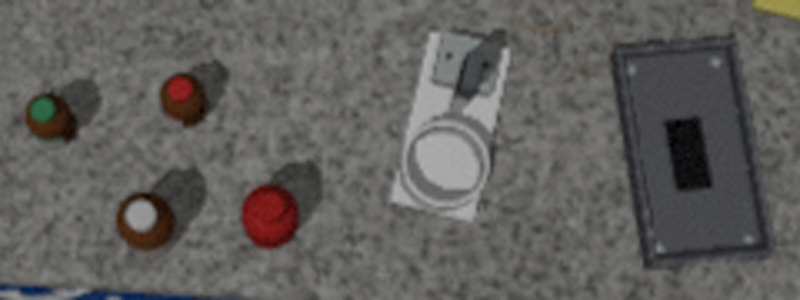

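The crop confirms it: the white-capped largest brown bottle is at (145,215), the red look-alike at (270,213), the white carrier at (445,125) and the tray at (690,150). I'll move over via a waypoint clear of the analyser.

arm_command(
  increments=[
    [334, -408, 0, 0, 0, -90, 0],
    [334, -408, 0, 0, 0, -90, 0],
    [334, -408, 0, 0, 0, -90, 0],
    [334, -408, 0, 0, 0, -90, 0],
    [334, -408, 0, 0, 0, -90, 0],
    [334, -408, 0, 0, 0, -90, 0],
    [334, -408, 0, 0, 0, -90, 0],
    [334, -408, 0, 0, 0, -90, 0],
    [334, -408, 0, 0, 0, -90, 0],
    [334, -408, 0, 0, 0, -90, 0],
    [334, -408, 0, 0, 0, -90, 0],
    [334, -408, 0, 0, 0, -90, 0],
    [334, -408, 0, 0, 0, -90, 0],
    [334, -408, 0, 0, 0, -90, 0],
    [334, -408, 0, 0, 0, -90, 0],
    [334, -408, 0, 0, 0, -90, 0],
  ],
)

```text
clock: 1.83
ee_pos: [0.3997, -0.1018, 0.2527]
tool_rot: [[-0.369, 0.929, -0.0], [0.929, 0.369, -0.001], [-0.0, -0.0, -1.0]]
force: [-0.2, 0.4, 0.4]
finger_gap: 0.0881
grip_force: 0.0
```

arm_command(
  increments=[
    [193, 109, 0, 0, 0, -57.3, 0],
    [193, 109, 0, 0, 0, -57.3, 0],
    [193, 109, 0, 0, 0, -57.3, 0],
    [193, 109, 0, 0, 0, -57.3, 0],
    [193, 109, 0, 0, 0, -57.3, 0],
    [193, 109, 0, 0, 0, -57.3, 0],
    [193, 109, 0, 0, 0, -57.3, 0],
    [193, 109, 0, 0, 0, -57.3, 0],
    [193, 109, 0, 0, 0, -57.3, 0],
    [193, 109, 0, 0, 0, -57.3, 0],
  ],
)

```text
clock: 2.67
ee_pos: [0.4299, 0.1172, 0.2524]
tool_rot: [[-0.98, 0.197, -0.001], [0.197, 0.98, -0.0], [0.0, -0.0, -1.0]]
force: [0.3, 0.1, -0.1]
finger_gap: 0.0881
grip_force: 0.0
```

```bash
cat > w.py <<'E'
from h import *
import sys
def rect(q):
    r=cv2.minAreaRect((q[:,:2]*1000).astype(np.float32)); return np.round(r[0],1),np.round(r[1],1),round(r[2],1),len(q)
def look(name=None):
    p=shot("wrist");P=cloud(p);s=p["_s"];ok=p["range_z"]>0
    print("tcp",np.round(s["ee_pos"],4),"xang",round(np.degrees(np.arctan2(s["tool_rot"][1][0],s["tool_rot"][0][0])),2),"clk",round(s["clock"],2),"j",np.round(s["joint_pos"],0),"gap",round(s["finger_gap"],4))
    if name: cv2.imwrite("pics/%s.png"%name,p["frame"])
    return p,P
def box(P,x0,x1,y0,y1,z0,z1):
    X,Y,Z=P[...,0],P[...,1],P[...,2]; return P[(X>x0)&(X<x1)&(Y>y0)&(Y<y1)&(Z>z0)&(Z<z1)]
E
python3 - <<'E'
from w import *
p,P=look("w1")
print("view",[np.round(P[i,j],3) for i,j in((0,0),(0,511),(383,0),(383,511))])
def t(n,q,f=rect):
    print(n,len(q),f(q) if len(q)>5 else None)
circ=lambda q:(cv2.minEnclosingCircle((q[:,:2]*1000).astype(np.float32)))
t("cap",box(P,.37,.45,.29,.37,.07,.09),lambda q:(q.mean(0),circ(q)))
t("grip",box(P,.42,.6,.04,.15,.088,.11),lambda q:(rect(q),q[:,2].mean()))
t("cup",box(P,.42,.525,.04,.15,.029,.042),circ)
t("car",box(P,.42,.6,.02,.17,.0035,.3))
t("tray",box(P,.39,.61,-.17,-.03,.015,.04))
E
```

```text
tcp [0.4299 0.1172 0.2524] xang 168.66 clk 2.67 j [ 22.  17. -50. 116.  16.  54.  43.] gap 0.0881
view [array([-0.293, -0.81 , -0.902]), array([ 0.126,  1.271, -0.9  ]), array([0.399, 0.076, 0.346]), array([0.419, 0.171, 0.345])]
cap 425 (array([0.40756672, 0.33147863, 0.07683834]), ((408.18243408203125, 333.0043029785156), 11.751480102539062))
grip 231 ((array([528.1,  92.6]), array([15. , 24.7]), 78.3, 231), np.float64(0.09425604446507241))
cup 506 ((480.19329833984375, 100.79202270507812), 42.78165054321289)
car 7016 (array([506.3, 109.2]), array([105. , 167.5]), 83.5, 7016)
tray 917 (array([489.4, -99.9]), array([162.1, 102.3]), 9.1, 917)
```

View pics/w1.png

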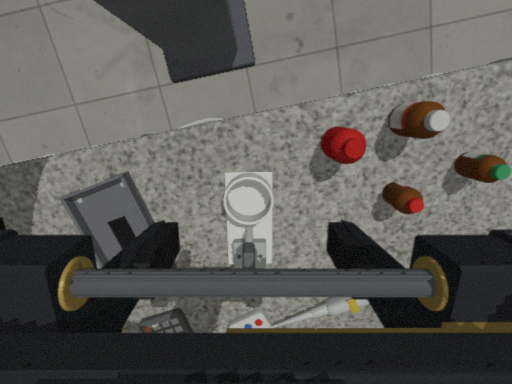

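Wrist view: the white-capped bottle is at (437,120), the red one at (345,145), the white carrier is below centre at (248,210). Measurements agree with the top view, so I'll descend on the bottle.

arm_command(
  increments=[
    [64, 206, 40, 0, 0, 0, 0],
    [64, 206, 60, 0, 0, 0, 0],
    [64, 206, 80, 0, 0, 0, 0],
    [64, 206, 80, 0, 0, 0, 0],
    [64, 206, 80, 0, 0, 0, 0],
    [64, 206, 80, 0, 0, 0, 0],
    [64, 206, 80, 0, 0, 0, 0],
    [64, 206, 80, 0, 0, 0, 0],
    [64, 206, 105, 0, 0, 0, 0],
    [64, 206, 130, 0, 0, 0, 0],
    [64, 206, 155, 0, 0, 0, 0],
    [64, 206, 175, 0, 0, 0, 0],
    [64, 206, 190, 0, 0, 0, 0],
    [64, 206, 200, 0, 0, 0, 0],
    [64, 206, 206, 0, 0, 0, 0],
    [64, 206, 206, 0, 0, 0, 0],
  ],
)

```text
clock: 4.05
ee_pos: [0.4063, 0.3318, 0.0463]
tool_rot: [[-0.981, 0.192, -0.0], [0.192, 0.981, -0.001], [-0.0, -0.001, -1.0]]
force: [-0.0, -0.2, -0.5]
finger_gap: 0.0885
grip_force: 0.0
```

arm_command(
  increments=[
    [0, 0, 0, 0, 0, 0, 0.4],
    [0, 0, 0, 0, 0, 0, 0.7],
    [0, 0, 0, 0, 0, 0, 0.7],
    [0, 0, 0, 0, 0, 0, 0.7],
    [0, 0, 0, 0, 0, 0, 0.7],
    [0, 0, 0, 0, 0, 0, 0.7],
    [0, 0, 0, 0, 0, 0, 0.7],
    [0, 0, 0, 0, 0, 0, 0.7],
  ],
  squeeze=12,
)

```text
clock: 4.72
ee_pos: [0.4059, 0.3332, 0.0468]
tool_rot: [[-0.982, 0.19, 0.0], [0.19, 0.982, 0.0], [-0.0, 0.0, -1.0]]
force: [0.3, -0.4, 1.5]
finger_gap: 0.0435
grip_force: 12.0
```

```bash
python3 - <<'E'
from w import *
from scipy.optimize import least_squares
p,P=look("w2")
for n in("top",):
    p=shot(n);P=cloud(p)
    q=box(P,.42,.525,.04,.15,.026,.042)[:,:2]*1000
    r=least_squares(lambda a:np.hypot(q[:,0]-a[0],q[:,1]-a[1])-33,[472,102],loss="soft_l1");print(n,r.x,len(q))
    q=box(P,.42,.6,.04,.15,.0035,.3);print(rect(q))
E
```

```text
tcp [0.4059 0.3332 0.0468] xang 169.07 clk 4.72 j [-17.  43. -36. 112.  40.  38.   1.] gap 0.0435
top [472. 102.] 0
(array([0., 0.]), array([0., 0.]), 0.0, 0)
```

arm_command(
  increments=[
    [0, 0, -15, 0, 0, 0, 0.7],
    [0, 0, -40, 0, 0, 0, 0.7],
    [0, 0, -70, 0, 0, 0, 0.7],
    [0, 0, -100, 0, 0, 0, 0.7],
    [0, 0, -125, 0, 0, 0, 0.7],
    [0, 0, -130, 0, 0, 0, 0.7],
    [0, 0, -130, 0, 0, 0, 0.7],
    [-15, -30, -130, 0, 0, 0, 0.7],
    [-30, -60, -130, 0, 0, 0, 0.7],
    [-45, -90, -130, 0, 0, 0, 0.7],
    [-55, -110, -130, 0, 0, 0, 0.7],
    [-60, -120, -130, 0, 0, 0, 0.7],
    [-60, -120, -130, 0, 0, 0, 0.7],
    [-60, -120, -130, 0, 0, 0, 0.7],
  ],
)

```text
clock: 5.98
ee_pos: [0.4414, 0.2045, 0.176]
tool_rot: [[-0.982, 0.19, -0.001], [0.19, 0.982, 0.001], [0.001, 0.0, -1.0]]
force: [-0.5, 0.4, 0.2]
finger_gap: 0.0437
grip_force: 12.0
```

```bash
python3 - <<'E'
from w import *
from scipy.optimize import least_squares
p,P=look("w3")
def ring(P,n):
    q=box(P,.42,.52,.05,.15,.029,.040)[:,:2]*1000
    if len(q)<8: print(n,"few");return
    q=q[np.hypot(q[:,0]-472,q[:,1]-102)<42]
    r=least_squares(lambda a:np.hypot(q[:,0]-a[0],q[:,1]-a[1])-33,[472,102],loss="soft_l1");print(n,r.x,len(q),np.median(abs(r.fun)),q.min(0),q.max(0))
ring(P,"wrist");ring(np.load("top.npz")["P"],"top0");P=cloud(shot("scene"));ring(P,"scene");P=cloud(shot("top"));ring(P,"top")
E
```

```text
tcp [0.4414 0.2045 0.176 ] xang 169.05 clk 5.98 j [  7.  28. -46. 114.  27.  49.  25.] gap 0.0437
wrist [472.25866418 103.72517217] 444 1.000326594116963 [437.71012313  68.51778757] [503.77599948 137.34631472]
top0 [471.96457695 100.85337   ] 123 0.9324267571403198 [437.34415308  67.10696016] [506.37565348 133.77635851]
scene [472.75453683 105.94141614] 61 1.331795287782576 [438.3879624   70.39607994] [509.06508649 140.476524  ]
top [472.25389732 100.94771825] 16 0.613585370101859 [442.62869107  69.44024523] [466.32783633 133.19564025]
```

View pics/w3.png

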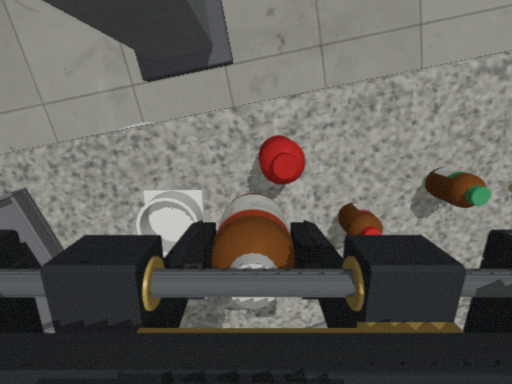

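The bottle is held upright at (250,240), and the cup is clear at (170,222). I'll lower the bottle into the cup.

arm_command(
  increments=[
    [-13, -25, 0, 0, 0, 0, 0.7],
    [-26, -50, 0, 0, 0, 0, 0.7],
    [-39, -75, 0, 0, 0, 0, 0.7],
    [-46, -90, 0, 0, 0, 0, 0.7],
    [-49, -94.5, 0, 0, 0, 0, 0.7],
    [-49, -94.5, 10, 0, 0, 0, 0.7],
    [-49, -94.5, 30, 0, 0, 0, 0.7],
    [-49, -94.5, 50, 0, 0, 0, 0.7],
    [-49, -94.5, 70, 0, 0, 0, 0.7],
    [-49, -94.5, 85, 0, 0, 0, 0.7],
    [-49, -94.5, 98, 0, 0, 0, 0.7],
    [-49, -94.5, 108, 0, 0, 0, 0.7],
    [-49, -94.5, 115, 0, 0, 0, 0.7],
    [-49, -94.5, 119, 0, 0, 0, 0.7],
    [-49, -94.5, 121, 0, 0, 0, 0.7],
    [-49, -94.5, 122, 0, 0, 0, 0.7],
    [-49, -94.5, 122, 0, 0, 0, 0.7],
  ],
)

```text
clock: 7.55
ee_pos: [0.4725, 0.102, 0.055]
tool_rot: [[-0.982, 0.19, 0.001], [0.19, 0.982, 0.0], [-0.001, 0.0, -1.0]]
force: [0.3, 0.8, -1.4]
finger_gap: 0.0439
grip_force: 12.0
```

arm_command(
  increments=[
    [0, 0, 1, 0, 0, 0, 0.7],
    [0, 0, 1.5, 0, 0, 0, 0.7],
    [0, 0, 2, 0, 0, 0, 0.7],
    [0, 0, 2, 0, 0, 0, 0.7],
  ],
)

```text
clock: 7.88
ee_pos: [0.4723, 0.1018, 0.0528]
tool_rot: [[-0.982, 0.19, 0.0], [0.19, 0.982, -0.0], [-0.0, 0.0, -1.0]]
force: [0.2, 0.1, 0.2]
finger_gap: 0.0438
grip_force: 12.0
```

arm_command(
  increments=[
    [0, 0, 0.7, 0, 0, 0, 0.7],
    [0, 0, 0.7, 0, 0, 0, 0.7],
    [0, 0, 0.7, 0, 0, 0, 0.4],
    [0, 0, 0.7, 0, 0, 0, 0.2],
    [0, 0, 0.7, 0, 0, 0, 0.2],
    [0, 0, 0.7, 0, 0, 0, 0.2],
    [0, 0, 0.7, 0, 0, 0, 0.2],
    [0, 0, 0.7, 0, 0, 0, 0.2],
    [0, 0, -10, 0, 0, 0, 0.2],
    [0, 0, -30, 0, 0, 0, 0.2],
    [0, 0, -60, 0, 0, 0, 0.2],
    [0, 0, -90, 0, 0, 0, 0.2],
    [0, 0, -130, 0, 0, 0, 0.2],
    [0, 0, -160, 0, 0, 0, 0.2],
    [0, 0, -180, 0, 0, 0, 0.2],
    [0, 0, -180, 0, 0, 0, 0.2],
    [0, 0, -180, 0, 0, 0, 0.2],
  ],
)

```text
clock: 9.3
ee_pos: [0.4726, 0.1018, 0.2339]
tool_rot: [[-0.982, 0.19, 0.002], [0.19, 0.982, -0.0], [-0.002, 0.0, -1.0]]
force: [-0.4, -0.8, -0.8]
finger_gap: 0.0705
grip_force: 0.0
```

```bash
python3 - <<'E'
from w import *
p,P=look("w4")
for n,z0,z1 in(("cap",.078,.087),("grip",.089,.11)):
    for xr in((.44,.505),(.505,.57)):
        q=box(P,*xr,.04,.15,z0,z1)
        if len(q)>5: print(n,xr,rect(q),q.mean(0))
E
```

```text
tcp [0.4726 0.1018 0.2339] xang 169.05 clk 9.3 j [ 23.  23. -49. 112.  21.  54.  42.] gap 0.0705
cap (0.44, 0.505) (array([474. , 101.9]), array([21.9, 22.1]), 78.2, 352) [0.47357992 0.10227909 0.08347379]
cap (0.505, 0.57) (array([517.9,  94.6]), array([13.8,  2.8]), 77.2, 34) [0.51740206 0.09486378 0.08250438]
grip (0.505, 0.57) (array([530.6,  91.5]), array([14.4, 28.8]), 79.3, 328) [0.52947404 0.09221645 0.09493077]
```

View pics/w4.png

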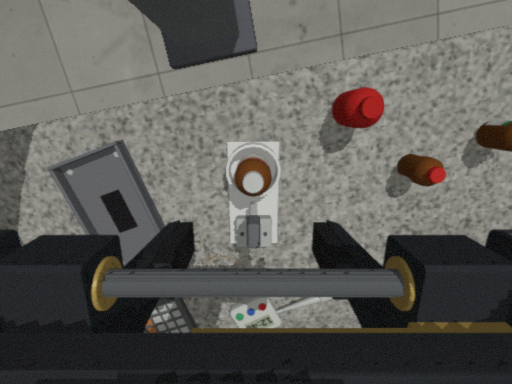

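The bottle stands upright in the cup (cap at (252,182), top at z≈0.084), and the grip tab is at (252,235). I'll go down on the handle.

arm_command(
  increments=[
    [-30, 0.5, 0, 0, 0, 0, 0.2],
    [-50, 1, 10, 0, 0, 0, 0.2],
    [-59, 1, 30, 0, 0, 0, 0.2],
    [-59, 1, 50, 0, 0, 0, 0.2],
    [-59, 1, 70, 0, 0, 0, 0.2],
    [-59, 1, 90, 0, 0, 0, 0.2],
    [-59, 1, 110, 0, 0, 0, 0.2],
    [-59, 1, 130, 0, 0, 0, 0.2],
    [-59, 1, 145, 0, 0, 0, 0.2],
    [-59, 1, 154, 0, 0, 0, 0.2],
    [-59, 1, 159, 0, 0, 0, 0.2],
    [-59, 1, 159, 0, 0, 0, 0.2],
    [-59, 1, 159, 0, 0, 0, 0.2],
  ],
)

```text
clock: 10.43
ee_pos: [0.5302, 0.0918, 0.0738]
tool_rot: [[-0.982, 0.189, -0.0], [0.189, 0.982, 0.0], [0.0, 0.0, -1.0]]
force: [-0.5, -0.0, 0.6]
finger_gap: 0.0704
grip_force: 0.0
```

arm_command(
  increments=[
    [0, 0, 0, 0, 0, 0, 0.5],
    [0, 0, 0, 0, 0, 0, 0.6],
    [0, 0, 0, 0, 0, 0, 0.7],
    [0, 0, 0, 0, 0, 0, 0.8],
    [0, 0, 0, 0, 0, 0, 0.9],
    [0, 0, 0, 0, 0, 0, 1],
    [0, 0, 0, 0, 0, 0, 1],
    [0, 0, 0, 0, 0, 0, 1],
    [0, 0, 0, 0, 0, 0, 1],
    [0, 0, 0, 0, 0, 0, 1],
  ],
  squeeze=45,
)

```text
clock: 11.27
ee_pos: [0.5301, 0.0914, 0.0736]
tool_rot: [[-0.982, 0.19, -0.0], [0.19, 0.982, -0.0], [0.0, -0.0, -1.0]]
force: [-0.0, 0.3, -0.9]
finger_gap: 0.0133
grip_force: 45.0
```

arm_command(
  increments=[
    [0, 0, -2, 0, 0, 0, 1],
    [0, 0, -5, 0, 0, 0, 1],
    [0, 0, -10, 0, 0, 0, 1],
    [0, 0, -17, 0, 0, 0, 1],
    [0, 0, -25, 0, 0, 0, 1],
    [0, 0, -33, 0, 0, 0, 1],
    [0, 0, -41, 0, 0, 0, 1],
    [0, 0, -47, 0, 0, 0, 1],
    [0, 0, -50, 0, 0, 0, 1],
    [0, 0, -50, 0, 0, 0, 1],
    [0, 0, -50, 0, 0, 0, 1],
  ],
)

```text
clock: 12.18
ee_pos: [0.5302, 0.0915, 0.1238]
tool_rot: [[-0.982, 0.19, 0.0], [0.19, 0.982, -0.0], [-0.0, -0.0, -1.0]]
force: [0.6, -0.0, -4.1]
finger_gap: 0.0137
grip_force: 45.0
```

```bash
python3 - <<'E'
from w import *
p,P=look("w5");s=p["_s"];print(s["force"],s["moment"],s["grip_force"])
q=box(P,.44,.505,.04,.16,.125,.15);print("cap",len(q),rect(q) if len(q)>4 else "",q.mean(0))
q=box(P,.38,.62,-.18,-.02,.015,.03);print("tray",rect(q))
for x in(0,1):
  q=box(P,.4,.6,.02,.19,.04,.065);
print(rect(q),q.mean(0))
T=np.load("top.npz")["P"];m=box(T,.4,.75,-.5,-.16,.1,.6);print("machine",m.min(0),m.max(0))
m=box(T,.5,.7,-.5,-.13,.03,.6);print(m[:,1].max() if len(m) else 0)
E
```

```text
tcp [0.5302 0.0915 0.1238] xang 169.05 clk 12.18 j [ 16.  37. -41. 109.  33.  47.  37.] gap 0.0137
[ 0.63264279 -0.02705204 -4.1250469 ] [ 0.07573315 -0.13804427  0.00179149] 44.98820358887315
cap 1999 (array([474.7, 103. ]), array([22.7, 22.8]), 37.6, 1999) [0.47434123 0.10311453 0.13380858]
tray (array([486.6, -99.3]), array([155. , 101.6]), 8.8, 2559)
(array([496.5,  98.5]), array([ 70.3, 117.6]), 79.3, 5317) [0.4987798  0.09828761 0.05624111]
machine [ 0.51636767 -0.40800203  0.10000131] [ 0.7499777  -0.24276775  0.37261959]
-0.2427677460108398
```

View pics/w5.png

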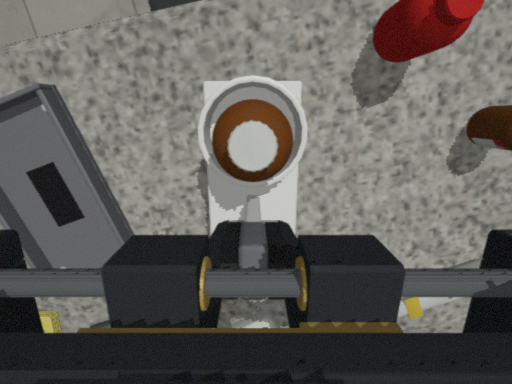

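The carrier hangs level with the bottle upright in the cup at (252,140). I'll carry it over the tray.

arm_command(
  increments=[
    [-0.5, -3, 0, 0, 0, -0.3, 1],
    [-1.5, -11, 0, 0, 0, -1, 1],
    [-3, -23, 0, 0, 0, -2.5, 1],
    [-5, -40, 0, 0, 0, -4.3, 1],
    [-7.5, -60, 0, 0, 0, -6.4, 1],
    [-10, -80, 0, 0, 0, -8.6, 1],
    [-12.5, -100, 0, 0, 0, -10.7, 1],
    [-15, -120, 0, 0, 0, -12.8, 1],
    [-17.5, -140, 0, 0, 0, -15, 1],
    [-20, -158, 0, 0, 0, -17, 1],
    [-21.5, -172, 0, 0, 0, -18.5, 1],
    [-22.5, -181, 0, 0, 0, -19.4, 1],
    [-23, -186, 0, 0, 0, -19.9, 1],
    [-23, -187, 0, 0, 0, -20, 1],
    [-23, -187, 0, 0, 0, -20, 1],
    [-23, -187, 0, 0, 0, -20, 1],
  ],
)

```text
clock: 13.57
ee_pos: [0.5174, -0.0956, 0.1237]
tool_rot: [[-0.987, -0.158, 0.0], [-0.158, 0.987, 0.0], [-0.0, 0.0, -1.0]]
force: [0.2, 0.6, -3.2]
finger_gap: 0.0136
grip_force: 45.0
```

```bash
python3 - <<'E'
from w import *
p,P=look("w6");s=p["_s"];print(s["force"])
cv2.imwrite("pics/w6.png",p["frame"])
q=box(P,.4,.6,-.16,-.03,.04,.065);print("carrier",rect(q))
c=cv2.boxPoints(cv2.minAreaRect((q[:,:2]*1000).astype(np.float32)));print(c)
q=box(P,.38,.62,-.18,-.02,.015,.028);print("tray",rect(q));print(cv2.boxPoints(cv2.minAreaRect((q[:,:2]*1000).astype(np.float32))))
E
```

```text
tcp [ 0.5174 -0.0956  0.1237] xang -170.9 clk 13.57 j [ 40.  38. -45. 110.  36.  47.  74.] gap 0.0136
[ 0.21471252  0.55129015 -3.19326234]
carrier (array([ 483.6, -100. ]), array([117.3,  70.2]), 9.1, 5329)
[[ 420.15137   -74.62932 ]
 [ 431.2818   -143.9657  ]
 [ 547.07385  -125.37781 ]
 [ 535.9434    -56.041428]]
tray (array([ 483.8, -100.4]), array([150.4, 100.3]), 9.0, 2878)
[[ 401.6292   -62.63345]
 [ 417.35687 -161.69632]
 [ 565.94464 -138.10587]
 [ 550.217    -39.043  ]]
```

View pics/w6.png

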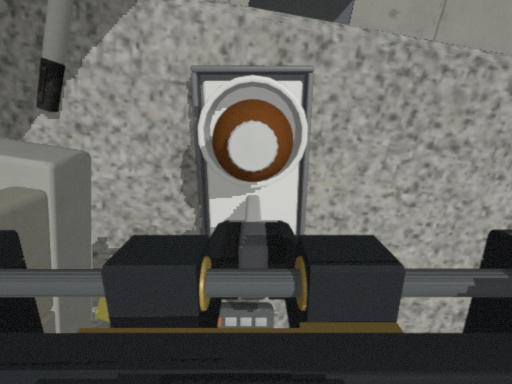

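Carrier and tray line up: sideways within 0.5 mm, lengthways about 1.5 mm off centre, well inside the 10 mm gap. I'll lower it.

arm_command(
  increments=[
    [1, 0, 4, 0, 0, 0, 1],
    [1, 0, 10, 0, 0, 0, 1],
    [1, 0, 17, 0, 0, 0, 1],
    [1, 0, 24, 0, 0, 0, 1],
    [1, 0, 30, 0, 0, 0, 1],
    [1, 0, 35, 0, 0, 0, 1],
    [1, 0, 39, 0, 0, 0, 1],
    [1, 0, 42, 0, 0, 0, 1],
    [1, 0, 43.5, 0, 0, 0, 1],
    [1, 0, 44.5, 0, 0, 0, 1],
    [1, 0, 44.5, 0, 0, 0, 1],
    [1, 0, 44.5, 0, 0, 0, 1],
  ],
)

```text
clock: 14.62
ee_pos: [0.5165, -0.0965, 0.0794]
tool_rot: [[-0.988, -0.158, 0.0], [-0.158, 0.988, -0.0], [-0.0, -0.0, -1.0]]
force: [-0.1, -1.1, -3.1]
finger_gap: 0.0139
grip_force: 45.0
```

arm_command(
  increments=[
    [0, 0, 0.5, 0, 0, 0, 1],
    [0, 0, 1, 0, 0, 0, 1],
    [0, 0, 1.3, 0, 0, 0, 1],
    [0, 0, 1.3, 0, 0, 0, 1],
  ],
)

```text
clock: 14.95
ee_pos: [0.5167, -0.0967, 0.0786]
tool_rot: [[-0.988, -0.157, 0.0], [-0.157, 0.988, -0.001], [-0.0, -0.001, -1.0]]
force: [-2.2, -0.9, 4.7]
finger_gap: 0.0135
grip_force: 45.0
```

Contact with the tray floor. Releasing and backing off.

arm_command(
  increments=[
    [0, 0, 0, 0, 0, 0, 0.8],
    [0, 0, 0, 0, 0, 0, 0.7],
    [0, 0, 0, 0, 0, 0, 0.5],
    [0, 0, 0, 0, 0, 0, 0.4],
    [0, 0, 0, 0, 0, 0, 0.3],
    [0, 0, 0, 0, 0, 0, 0.3],
    [0, 0, 0, 0, 0, 0, 0.3],
    [0, 0, -10, 0, 0, 0, 0.3],
    [0, 0, -30, 0, 0, 0, 0.3],
    [0, 0, -60, 0, 0, 0, 0.3],
    [0, 0, -90, 0, 0, 0, 0.3],
    [0, 0, -120, 0, 0, 0, 0.3],
    [0, 0, -150, 0, 0, 0, 0.3],
    [0, 0, -150, 0, 0, 0, 0.3],
    [0, 0, -150, 0, 0, 0, 0.3],
  ],
)

```text
clock: 16.2
ee_pos: [0.5173, -0.0966, 0.2299]
tool_rot: [[-0.988, -0.157, 0.004], [-0.157, 0.988, -0.001], [-0.003, -0.002, -1.0]]
force: [-0.8, 0.1, -0.4]
finger_gap: 0.0618
grip_force: 0.0
```

```bash
python3 - <<'E'
from w import *
p,P=look("w7");print(p["_s"]["force"])
q=box(P,.42,.49,-.15,-.06,.083,.1);print("cap",rect(q),q.mean(0))
q=box(P,.49,.56,-.15,-.06,.09,.12);print("grip",rect(q),q.mean(0))
E
```

```text
tcp [ 0.5173 -0.0966  0.2299] xang -170.95 clk 16.2 j [ 46.  29. -52. 106.  27.  58.  81.] gap 0.0618
[-0.84708813  0.12475042 -0.40915813]
cap (array([ 460.7, -104.6]), array([22.2, 22.4]), 83.3, 420) [ 0.46069641 -0.10470884  0.08874284]
grip (array([517.9, -95. ]), array([29.9, 14.5]), 8.9, 432) [ 0.51680946 -0.09523286  0.09967095]
```

View pics/w7.png

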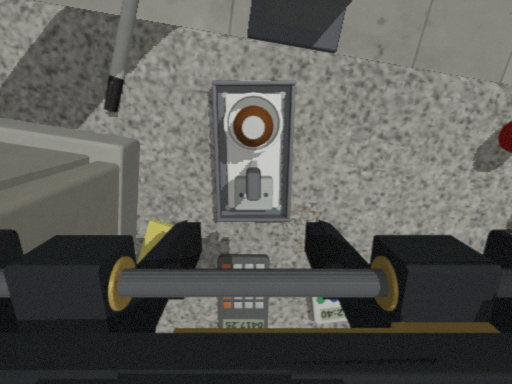

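The carrier sits flat inside the tray at (253,150) with the bottle upright in its cup at (253,125). Grip top (~0.100) and cap top (~0.089) match the heights expected on the tray floor.

```bash
python3 -c "
from rig import env
print(env.hand_in())"
```

```text
the job is handed in; nothing more can be done
None
```

The job is handed in at about 16 s of the 56 s allowed: the largest brown bottle is standing in the white carrier's cup, and the carrier is flat inside the grey tray; the hand-in returned no verdict.

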